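Peel the top compartment tray off the clipped stack and hold it out for filling

ROBOT

A 6-joint arm with a two-finger parallel gripper is mounted at the origin on a cart in front of the work surface, level with it; the furniture and walls round the work are solid. World frame = base frame: x ahead of the robot, y to its left, z up, the work surface at z = 0. Lengths are in m, angles in rad, forces in N, time in s.
With the tool pointing down it reaches from about 0.375 to 0.975 m from the base axis. Payload 3.8 kg.
Tool frame: the origin (TCP) lies midway between the tips of the shut fingers; the grasp point (between the pads) lies 19 mm behind it; z points along the fingers, y is the line along which they close (so a half turn about z gives the same grasp; the last joint's range is limited). The gripper opens to 85 mm and grips with 20 to 120 N. Pads are 22 mm wide; open, the fingers measure 114 mm over their backs; the gripper's body (76 mm by 85 mm) begins 54 mm behind the grasp point. The pads swing forward as they close: fully open they stand 13 mm farther back than shut.
Start: joints at [-1.242, 0.264, 1.604, -0, 1.274, -0.037], TCP at [0.241, -0.63, 0.231] pointing down, gripper open.
Joint ranges: [-2.63, 2.63], [-0.94, 2.18], [0.31, 2.57], [-1.31, 4.45], [0, 2.66], [-2.55, 2.55]. Speed limits (rad/s): [2.57, 2.57, 3.14, 3.14, 3.14, 3.14].

INTERFACE

Orientations are given as a rotation vector (axis times angle).
In Python, from workcell import status, read_camera, workorder, masks_of gives the robot as it stands.
- The arm moves only by the tool drive_tool, never from a script. Its argument "rows" is a list of rows, each a list of 7 numbers: the turn, a rotation vector about the tool's x, y, z in degrees, then the shift along the tool's x, y, z in m, then the opening, from 0 (shut) to 1 (fully open). In form: [[ax, ay, az, tx, ty, tz, claw], ...]. A call has 1 to 8 rows; each row shifts and turns the commanded pose from where the row before left it, along the tool's axes as they then stand; what a row does not reach is not made up. A row lasts 1/12 s, in which the tool goes at most 41.7 mm and 7.16 degrees, less where a joint would pass 70% of its speed; a pose out of reach is approached as far as the arm can. A call is refused whole if a number of a shift passes 0.0417 or a number of a turn 7.16, either way. A call with a gripper value outside its range is refused whole. The fingers move at their own pace and stop on an object; "force" is the grip in N (left out, the last holds). Time passes only in rows, so rows that do not move let the fingers close. It gives the time, the measured TCP pose, the force, the opening and the grip force at its end, in the units of the state.
- status.read_state(): the state, without advancing time (a new reading comes with each control period).
- read_camera(name): name is "side" or "top"; returns a dict with "color" (400x640x3 uint8, red, green, blue), "intrinsics" (3x3 intrinsics, pixels), "world_from_camera" (4x4, takes a point from camera to world coordinates). Camera axes: x right, y up, looking along -z (the intrinsics and any distortion apply to the point x, -y, -z); pixel columns grow to the right and rows downward; lengths in m; the calibration is good to about 2 mm. A picture is of the moment at which its call begins. There is no depth.
- workorder.finish_job(): hands the job in; it is judged then, once.
Trained networks look in a picture, given as the dict that the camera call returned (one of the last four; its "shot" number tells which), for a name from the list of things; names that differ only in an ending like _2 or _b are one class to them, and where a whole thing is asked for, a point or a joint stands for the part that bears it (a point fixed in the world has none). Each returns a list of dicts, best first, with "score" (0 to 1); they miss things now and then, are a little off and sometimes report something else, mostly with a low value. They report only what shows in the picture. A call takes as long as a camera call.
- masks_of(picture, name): "mask" (400x640 bool, what is visible of it) and "bbox" ([left, top, right, bottom] in pixels, round what is visible of it).
The state is a dict: "time": time; "q": joint angles; "joint_vel": joint speeds; "joint_torque": joint torques, N m; "tool_pos": TCP position; "tcp_rot": TCP orientation; "wrist_force": force on the tool from outside, world axes, zero at the start; "torque": the same for the moment, N m; "width": opening from 0.0 (shut) to 1.0 (fully open); "grip_force": force on a finger pad.
Only numpy, scipy, OpenCV 4.12 (cv2) and the standard library are available. Lean on these libraries where they do the work, as an engineer would, in place of code of your own. Each camera call takes 0.05 s, during which the arm holds its last target. There are 200 camera calls.

TASK

I want to sort today's finds into the white tray on top of the nested stack: first clear the rock dust out of its corner seam by holding the black rubber blower still for about a second with its nozzle a few centimetres from the gap under the top tray's corner ear and pointing into that gap, then lay the blower back down on bare worktop and let it go. The trays are snapped together, so take the top tray by the upright lug on that ear and peel it off, lifting that corner first while the opposite corner stays down, so that the grey tray below stays clipped in the stack. Finish while still holding the tray out to me by its lug, level and right way up, centred a hand's length or so above the purple notebook, and leave the small specimens and the notebook where they are.

Things in the scene. Friction and masses are not known exactly. Their poses are not given: they have to be found in the camera images.
- top_tray: white plastic compartment tray on top of the nested stack, 190 x 136 x 24 mm, about 90 g; origin at the centre of its underside, 36 mm above the worktop at first; x along its long side, z up. From its (+x,+y) corner a flat ear 28 mm wide, its top 24 mm above the origin, sticks out diagonally, 35.6 degrees from +x towards +y, to 150 mm from the origin; on it stands the grip lug
- grip_lug (a point): middle of the top tray's grip lug: a block 24 mm long (along the ear's direction, 35.6 degrees from the tray's +x towards +y), 10 mm thick across, 17 mm tall on the ear; this point is 133 mm from the tray's origin and 8 mm above the ear's flat top, which is 9 mm wider than the lug on each side, so fingertips stop above it. Axes as the tray's
- seam (a point): the gap under the outer end of the top tray's ear, 148 mm from the tray's origin along the ear's direction, 3 mm below the ear, 55 mm above the worktop: the blower's target. It is open to the outside of the stack, from the ear's end and from its sides
- far_corner (a point): the top tray's corner diagonally across from the lug, on the underside of its rim, 112 mm from the tray's origin, 22 mm above it: the corner about which the tray is peeled up. When the tray has been turned up about it by 0.12 rad, lifting it on takes hardly any force
- second_tray: grey tray under the top one, same shape, turned half round (its own ear and lug at the far corner, 12 mm lower); origin centre of underside, 24 mm above the worktop. Four snap clips on its rim reach over the top tray's rim and let go one by one when the lug's corner is lifted first (about 5 N at the lug; 7 N or more straight up). Loose, but held in the stack by stronger clips of its own
- lower_trays: the two lowest trays of the stack (grey, white), which stand fast on the worktop; origin under the stack's centre, on the worktop
- blower: black rubber dust blower lying on the worktop, 100 mm long, 60 g; round bulb 47 mm thick on the -x half, thickest 16 to 32 mm behind the origin, tapering to a thin nozzle that points to +x. Origin on the worktop under the middle of its length, x along it towards the nozzle's tip; its axis runs 24 mm above the origin. It stands on a small flat under the bulb, so it stays where it is laid level
- nozzle_tip (a point): the tip of the blower's nozzle, at [50, 0, 24] mm of the blower; it blows along the blower's +x
- notebook: closed purple notebook lying on the worktop, 210 x 152 mm, 14 mm thick; origin at the centre of its underside, x along its long side
- petri_dish: clear dish with grains, 60 mm wide, 13 mm high, loose, to be left alone; origin at the centre of its underside
- card_tray: white card tray with crystals, 40 x 44 x 18 mm, loose, to be left alone; origin at the centre of its underside
- crystal_box: small clear specimen box with a black base, 32 x 29 x 35 mm, loose, to be left alone; origin at the centre of its underside
- stone_box: small clear specimen box with a white base, 43 x 40 x 24 mm, loose, to be left alone; origin at the centre of its underside

How it is judged:
By the outcome, as a careful person would: the job done as asked, in the order asked, and still so for the second after the job is handed in, while the arm keeps its last pose, push and grip.
It also fails if it takes over 70 s, if anything falls off the work surface, if the arm or the gripper's body presses on something with over 40 N, if the wrist force passes 120 N, or if a joint passes its speed limit or range.

## Working session

There is one attempt and no reset: what is moved stays moved. The work goes in short steps, Python scripts to look and compute and a tool call to move; the robot and the scene stay as the last step left them, time stands still between calls to the robot, and variables do not carry over. Pictures are saved under pics/ and viewed, at most 10 in all, crops included, and the job is handed in when it is done.

Besides the shell and the picture viewer there is one more tool, called after ">>>" by a JSON object that holds its "method" and its "body". drive_tool: Moves the arm, as the interface text tells. Its arguments: {"type":"object","properties":{"rows":{"type":"array"},"force":{"type":"number"}},"required":["rows"]}

```bash
ls; mkdir -p pics; cat > h.py <<'E'
import numpy as np, cv2
from workcell import status, read_camera, workorder, masks_of
from scipy.spatial.transform import Rotation as R
def shot(n,save=None):
    p=read_camera(n)
    if save: cv2.imwrite('pics/'+save,p['color'][:,:,::-1])
    return p
def toplane(p,uv,z):
    uv=np.atleast_2d(np.asarray(uv,float)); K=np.array(p['intrinsics']);T=np.array(p['world_from_camera'])
    d=np.c_[(uv[:,0]-K[0,2])/K[0,0],-(uv[:,1]-K[1,2])/K[1,1],-np.ones(len(uv))]@T[:3,:3].T
    s=(z-T[2,3])/d[:,2]
    return T[:3,3]+d*s[:,None]
def proj(p,X):
    K=np.array(p['intrinsics']);T=np.array(p['world_from_camera'])
    c=(np.atleast_2d(X)-T[:3,3])@T[:3,:3]
    return np.c_[K[0,0]*c[:,0]/-c[:,2]+K[0,2],K[1,1]*-c[:,1]/-c[:,2]+K[1,2]]
E
python3 - <<'E'
from h import *
np.set_printoptions(precision=4,suppress=True)
for n in('top','side'):
    p=shot(n,n+'0.png'); print(n,[k for k in p],p['intrinsics'],np.array(p['world_from_camera']))
    for t in['top_tray','second_tray','blower','notebook','petri_dish','card_tray','crystal_box','stone_box']:
        m=masks_of(p,t)
        for d in m[:2]:
            r=cv2.minAreaRect(cv2.findNonZero(d['mask'].astype(np.uint8)))
            print(t,round(d['score'],2),d['bbox'],r,d['mask'].sum())
print(status.read_state())
E
```

```text
pics
top ['color', 'intrinsics', 'world_from_camera', 'shot'] [[428.8048   0.     320.913 ]
 [  0.     428.8048 194.2697]
 [  0.       0.       1.    ]] [[-0.0342  0.9785 -0.2033  0.3233]
 [-0.9994 -0.0328  0.0102 -0.0231]
 [ 0.0033  0.2036  0.9791  1.0253]
 [ 0.      0.      0.      1.    ]]
top_tray 0.95 [199.6, 170.1, 308.6, 258.3] ((252.3082275390625, 211.4405517578125), (102.28170776367188, 72.50823974609375), 28.00917625427246) 5255
second_tray 0.69 [180.8, 214.2, 247.8, 249.8] ((215.05340576171875, 229.77874755859375), (71.59716796875, 14.229185104370117), 21.161258697509766) 169
second_tray 0.5 [327.1, 179.0, 400.4, 275.4] ((362.36029052734375, 226.45196533203125), (87.9549560546875, 62.97601318359375), 82.40535736083984) 5419
blower 0.87 [422.9, 199.1, 446.0, 240.1] ((435.0, 220.0), (40.0, 20.0), 90.0) 517
notebook 0.95 [328.7, 180.8, 401.1, 275.7] ((363.2923278808594, 226.83847045898438), (88.06465911865234, 64.6220932006836), 82.87498474121094) 5358
notebook 0.4 [423.0, 198.9, 447.1, 241.9] ((434.5, 220.0), (40.0, 21.0), 90.0) 534
petri_dish 0.71 [291.4, 152.3, 316.3, 173.
[... 2446 characters left out ...]
297), (19.126619338989258, 23.397611618041992), 68.19859313964844) 369
stone_box 0.55 [267.0, 136.2, 343.4, 190.9] ((305.9723815917969, 161.92245483398438), (60.3007698059082, 49.202266693115234), 17.241458892822266) 290
{'time': 0.9, 'q': array([-1.2419,  0.2639,  1.604 ,  0.    ,  1.2737, -0.0369]), 'joint_vel': array([-0.0015,  0.0004, -0.0002, -0.0012,  0.0007,  0.0004]), 'joint_torque': array([ -0.0023, -51.506 , -36.7734,  -0.0004,   0.0004,  -0.    ]), 'tool_pos': array([ 0.2415, -0.6303,  0.2313]), 'tcp_rot': array([3.0891, 0.5714, 0.    ]), 'wrist_force': array([ 0.82  , -0.3514, -0.9848]), 'torque': array([-0.0366, -0.0053, -0.0514]), 'grip_force': 0.0, 'width': 1.0030031929809324}
```

```bash
python3 - <<'E'
import cv2
a=cv2.imread('pics/top0.png');b=cv2.imread('pics/side0.png')
cv2.imwrite('pics/v1.png',cv2.resize(a[120:290,170:460],(800,469),interpolation=cv2.INTER_CUBIC))
cv2.imwrite('pics/v2.png',cv2.resize(b[110:330,240:440],(545,600),interpolation=cv2.INTER_CUBIC))
E
```

```text
(no output)
```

View pics/v1.png

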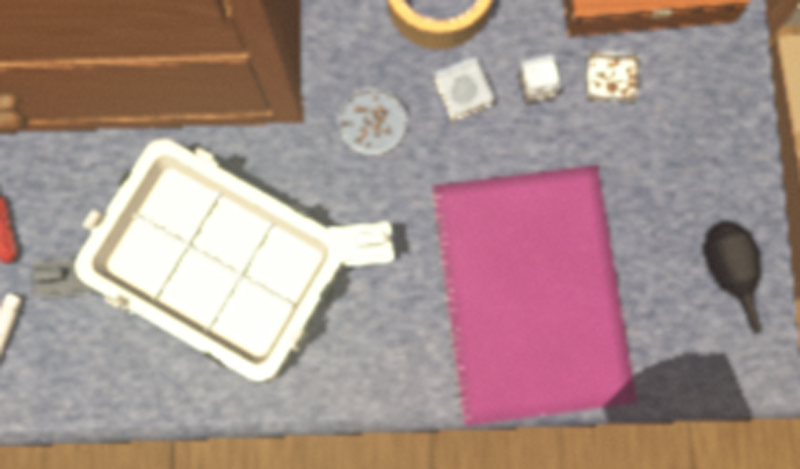

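View pics/v2.png

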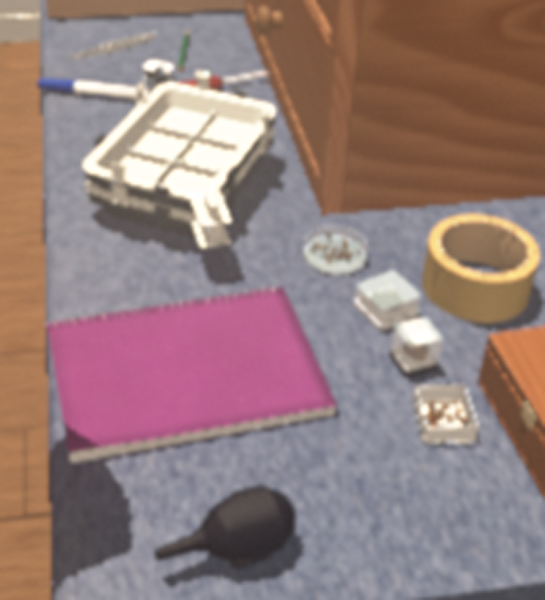

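The top view shows the ear and lug pointing right at full-image pixel (300,208), which is world -y. The blower is at (436,219) with its nozzle pointing down in the image, towards the robot. The side view agrees, and the area between the blower and the stack is free. Next I'll fit the poses to the masks.

```bash
cat > fit.py <<'E'
from h import *
from scipy.optimize import minimize
def box(lx,ly,z0,z1,c=(0,0)): 
    return np.array([[c[0]+a*lx/2,c[1]+b*ly/2,z] for a in(-1,1) for b in(-1,1) for z in(z0,z1)])
def rz(P,a): 
    c,s=np.cos(a),np.sin(a); return np.c_[c*P[:,0]-s*P[:,1],s*P[:,0]+c*P[:,1],P[:,2]]
A=np.radians(35.6)
tr=[box(.19,.136,.045,.060),rz(box(.06,.028,.056,.060,(.12,0)),A),rz(box(.024,.010,.060,.077,(.133,0)),A)]
nb=[box(.21,.152,0,.014)]
def ring(x,r): 
    t=np.linspace(0,2*np.pi,16); return np.c_[np.full(16,x),r*np.cos(t),.024+r*np.sin(t)]
prof=[(-.05,.008),(-.044,.017),(-.032,.0235),(-.016,.0235),(0,.017),(.012,.008),(.02,.005),(.05,.003)]
bl=[np.r_[ring(*prof[i]),ring(*prof[i+1])] for i in range(len(prof)-1)]
def render(p,parts,q,S=4):
    im=np.zeros((400*S,640*S),np.uint8)
    for P in parts:
        u=proj(p,rz(P,q[2])+[q[0],q[1],0])*S+S/2
        cv2.fillConvexPoly(im,cv2.convexHull(u.astype(np.float32)).astype(np.int32),255)
    return cv2.resize(im,(640,400),interpolation=cv2.INTER_AREA)/255.
def fit(obs,parts,q0):
    f=lambda s:sum(np.abs(render(p,parts,q0+s*[.01,.01,.1])-m).sum()/m.sum() for p,m in obs)
    r=minimize(f,np.zeros(3),method='Nelder-Mead',options=dict(initial_simplex=[[0,0,0],[1.5,0,0],[0,1.5,0],[0,0,1.5]],xatol=.01,fatol=1e-4))
    return q0+r.x*[.01,.01,.1],r.fun
E
python3 - <<'E'
from fit import *
np.set_printoptions(precision=4,suppress=True)
T=shot('top');S=shot('side')
print('tray@60',toplane(T,[[252,211]],.06),'lug',toplane(T,[[306,208]],.077),'blow',toplane(T,[[434,212],[444,240]],.024),'nb',toplane(T,[[363,227]],.014))
M={(c,n):masks_of(p,n)[0]['mask'] for c,p in(('t',T),('s',S)) for n in('top_tray','blower','notebook')}
for n,parts,h,yaws in(('top_tray',tr,.06,[-2.0,-2.2]),('blower',bl,.024,[-2.8,3.0]),('notebook',nb,.014,[-.1,.1])):
  for cams in('ts','t','s'):
    ob=[(dict(t=T,s=S)[c],M[c,n]) for c in cams]
    m=M['t',n]; ys,xs=np.nonzero(m); q=toplane(T,[[xs.mean(),ys.mean()]],h)[0]
    for a in yaws: 
        r=fit(ob,parts,np.array([q[0],q[1],a])); print(n,cams,*r)
for n,h in(('petri_dish',.007),('card_tray',.01),('crystal_box',.018),('stone_box',.012)):
    b=masks_of(T,n)[0]['bbox']; print(n,toplane(T,[[(b[0]+b[2])/2,(b[1]+b[3])/2]],h))
E
```

```text
tray@60 [[0.4901 0.1252 0.06  ]] lug [[0.4899 0.0015 0.077 ]] blow [[ 0.4795 -0.2996  0.024 ]
 [ 0.4126 -0.3171  0.024 ]] nb [[ 0.4508 -0.1307  0.014 ]]
top_tray ts [ 0.4876  0.1434 -2.1238] 0.27724424707845075
top_tray ts [ 0.4872  0.1432 -2.118 ] 0.27555546898729666
top_tray t [ 0.4862  0.1414 -2.1288] 0.05462897444523066
top_tray t [ 0.4859  0.1411 -2.1217] 0.05334369598756481
top_tray s [ 0.4906  0.1545 -2.1355] 0.19139128133080854
top_tray s [ 0.4904  0.1542 -2.1367] 0.1907132531101745
blower ts [ 0.4565 -0.3069 -2.9144] 0.2712459180743531
blower ts [ 0.4575 -0.3064  3.3695] 0.2746472388905922
blower t [ 0.4561 -0.3063 -2.9189] 0.1087274125336409
blower t [ 0.4559 -0.3065  3.3555] 0.11280276816608997
blower s [ 0.4579 -0.3075 -2.9256] 0.1471291470174568
blower s [ 0.4581 -0.3076  3.3668] 0.14574749731116077
notebook ts [ 0.4548 -0.1275  0.0821] 0.1057933283780681
notebook ts [ 0.4551 -0.128   0.0855] 0.1067849713106268
notebook t [ 0.4545 -0.1287  0.0942] 0.04601782007978389
notebook t [ 0.4549 -0.1296  0.0912] 0.045827173283549336
notebook s [ 0.4557 -0.1285  0.082 ] 0.0588333251702013
notebook s [ 0.4561 -0.1272  0.0947] 0.05683172519632332
petri_dish [[0.6139 0.0084 0.007 ]]
card_tray [[ 0.6448 -0.2096  0.01  ]]
crystal_box [[ 0.6396 -0.1473  0.018 ]]
stone_box [[ 0.6383 -0.0747  0.012 ]]
```

```bash
cat > plan.py <<'E'
import sys
from h import *
def Rdown(hx,tilt=0):  # tool x heading hx, z down, then tilt about tool y (rad)
    x=np.array([np.cos(hx),np.sin(hx),0]);z=np.array([0,0,-1.]);y=np.cross(z,x)
    return R.from_matrix(np.c_[x,y,z])*R.from_rotvec([0,tilt,0])
def plan(pos,Rt,n,p0=None,R0=None,flip=1):
    s=status.read_state()
    p=np.array(s['tool_pos']) if p0 is None else np.array(p0)
    Rc=R.from_rotvec(s['tcp_rot']) if R0 is None else R0
    rows=[]; start=p.copy(); dv=(Rc.inv()*Rt).as_rotvec()
    if flip==-1: a=np.linalg.norm(dv); dv=dv/a*(a-2*np.pi)
    Rs=Rc
    for k in range(1,n+1):
        tp=start+(np.array(pos)-start)*k/n; tR=Rs*R.from_rotvec(dv*k/n)
        sh=Rc.inv().apply(tp-p); tu=np.degrees((Rc.inv()*tR).as_rotvec())
        sh=np.round(sh,4);tu=np.round(tu,2)+0.
        rows.append([*tu,*sh]); p=p+Rc.apply(sh); Rc=Rc*R.from_rotvec(np.radians(tu))
    for r in rows: print('[%s]'%','.join('%g'%v for v in r))
    return p,Rc
E
python3 - <<'E'
from plan import *
plan([.480,-.301,.12],Rdown(-2.92),24)
from fit import *
im=cv2.resize(cv2.imread('pics/top0.png')[120:290,170:460],(1160,680),interpolation=cv2.INTER_CUBIC)
p=shot('top')
for parts,q in((tr,[.4861,.1413,-2.123]),(bl,[.4565,-.3066,-2.919])):
    for P in parts:
        u=proj(p,rz(P,q[2])+[q[0],q[1],0]); c=cv2.convexHull(((u-[170,120])*4+2).astype(np.float32)).astype(np.int32)
        cv2.polylines(im,[c],True,(0,0,255),1)
cv2.imwrite('pics/v3.png',im[40:600,0:640])
E
```

```text
[0,0,-7.16,0.0142,-0.0093,0.0046]
[0,0,-7.15,0.0152,-0.0074,0.0047]
[0,0,-7.16,0.0161,-0.0054,0.0046]
[0,0,-7.15,0.0166,-0.0035,0.0046]
[0,0,-7.16,0.0168,-0.0013,0.0047]
[0,0,-7.15,0.017,0.0008,0.0046]
[0,0,-7.16,0.0167,0.0029,0.0047]
[0,0,-7.16,0.0162,0.0049,0.0046]
[0,0,-7.15,0.0154,0.0069,0.0046]
[0,0,-7.16,0.0145,0.0088,0.0047]
[0,0,-7.15,0.0133,0.0106,0.0046]
[0,0,-7.16,0.0118,0.0121,0.0046]
[0,0,-7.16,0.0103,0.0135,0.0047]
[0,0,-7.15,0.0085,0.0146,0.0046]
[0,0,-7.16,0.0066,0.0156,0.0047]
[0,0,-7.15,0.0046,0.0163,0.0046]
[0,0,-7.16,0.0025,0.0168,0.0046]
[0,0,-7.15,0.0005,0.0169,0.0047]
[0,0,-7.16,-0.0017,0.0169,0.0046]
[0,0,-7.16,-0.0038,0.0165,0.0046]
[0,0,-7.15,-0.0058,0.0159,0.0047]
[0,0,-7.16,-0.0077,0.0151,0.0046]
[0,0,-7.15,-0.0095,0.014,0.0046]
[0,0,-7.16,-0.0113,0.0127,0.0047]
```

View pics/v3.png

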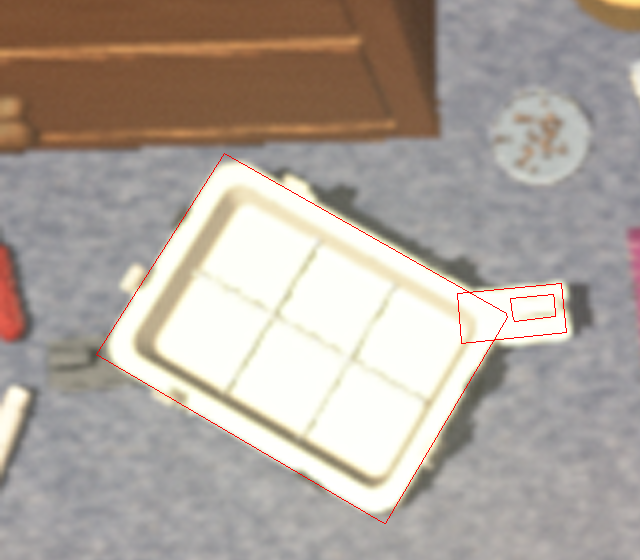

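The overlay fits the tray well. The real ear sits about 1 px lower in the image than the model, roughly 2-3 mm in -x, so I'll refine it before the lug grasp. Now I'll go to the blower.

>>> {"method": "drive_tool", "body": {"rows": [[0,0,-7.16,0.0142,-0.0093,0.0046,1],[0,0,-7.15,0.0152,-0.0074,0.0047,1],[0,0,-7.16,0.0161,-0.0054,0.0046,1],[0,0,-7.15,0.0166,-0.0035,0.0046,1],[0,0,-7.16,0.0168,-0.0013,0.0047,1],[0,0,-7.15,0.017,0.0008,0.0046,1],[0,0,-7.16,0.0167,0.0029,0.0047,1],[0,0,-7.16,0.0162,0.0049,0.0046,1]]}}

```text
time: 2.22
tool_pos: [0.3214, -0.5199, 0.194]
tcp_rot: [2.432, 1.989, -0.0]
wrist_force: [-1.3, -0.7, 0.5]
width: 1.002
grip_force: 0.0
```

>>> {"method": "drive_tool", "body": {"rows": [[0,0,-7.15,0.0154,0.0069,0.0046,1],[0,0,-7.16,0.0145,0.0088,0.0047,1],[0,0,-7.15,0.0133,0.0106,0.0046,1],[0,0,-7.16,0.0118,0.0121,0.0046,1],[0,0,-7.16,0.0103,0.0135,0.0047,1],[0,0,-7.15,0.0085,0.0146,0.0046,1],[0,0,-7.16,0.0066,0.0156,0.0047,1],[0,0,-7.15,0.0046,0.0163,0.0046,1]]}}

```text
time: 2.88
tool_pos: [0.401, -0.4101, 0.157]
tcp_rot: [1.182, 2.911, -0.0]
wrist_force: [0.8, -0.1, -0.6]
width: 1.003
grip_force: 0.0
```

>>> {"method": "drive_tool", "body": {"rows": [[0,0,-7.16,0.0025,0.0168,0.0046,1],[0,0,-7.15,0.0005,0.0169,0.0047,1],[0,0,-7.16,-0.0017,0.0169,0.0046,1],[0,0,-7.16,-0.0038,0.0165,0.0046,1],[0,0,-7.15,-0.0058,0.0159,0.0047,1],[0,0,-7.16,-0.0077,0.0151,0.0046,1],[0,0,-7.15,-0.0095,0.014,0.0046,1],[0,0,-7.16,-0.0113,0.0127,0.0047,1]]}}

```text
time: 3.55
tool_pos: [0.4806, -0.3004, 0.12]
tcp_rot: [-0.357, 3.121, -0.0]
wrist_force: [-0.6, 0.0, -0.7]
width: 1.001
grip_force: 0.0
```

>>> {"method": "drive_tool", "body": {"rows": [[0,0,0,0,0,0.03,1],[0,0,0,0,0,0.03,1],[0,0,0,0,0,0.03,1],[0,0,0,0,0,0.02,1],[0,0,0,0,0,0.008,1],[0,0,0,0,0,0,0.8],[0,0,0,0,0,0,0.4],[0,0,0,0,0,0,0.2]], "force": 30}}

```text
time: 4.22
tool_pos: [0.4814, -0.3021, 0.0037]
tcp_rot: [-0.347, 3.12, -0.003]
wrist_force: [0.2, -0.3, 0.2]
width: 0.603
grip_force: 0.0
```

>>> {"method": "drive_tool", "body": {"rows": [[0,0,0,0,0,0,0.2],[0,0,0,0,0,0,0.2],[0,0,0,0,0,0,0.2],[0,0,0,0,0,0,0.2],[0,0,0,0,0,0,0.2]]}}

```text
time: 4.63
tool_pos: [0.4817, -0.3022, 0.0042]
tcp_rot: [-0.347, 3.119, -0.004]
wrist_force: [0.7, 1.0, 7.1]
width: 0.53
grip_force: 31.1
```

>>> {"method": "drive_tool", "body": {"rows": [[0,0,0,0,0,-0.01,0.2],[0,0,0,0,0,-0.03,0.2],[0,0,0,0,0,-0.03,0.2],[0,0,0,0,0,-0.03,0.2],[0,0,0,0,0,0,0.2]]}}

```text
time: 5.05
tool_pos: [0.4841, -0.3038, 0.1097]
tcp_rot: [-0.346, 3.113, -0.012]
wrist_force: [1.5, -1.1, 0.8]
width: 0.524
grip_force: 31.0
```

```bash
python3 - <<'E'
from plan import *
from fit import *
np.set_printoptions(precision=4,suppress=True)
S=shot('side');T=shot('top'); s=status.read_state(); print(s['tool_pos'],s['tcp_rot'],s['width'],s['grip_force'],s['wrist_force'])
for n,p in(('s',S),('t',T)):
    cv2.imwrite(f'pics/l{n}.png',p['color'][:,:,::-1])
    for d in masks_of(p,'blower')[:1]:print(n,d['score'],d['bbox'])
Rn=R.from_rotvec(s['tcp_rot']); print('pred tip top/side',proj(T,s['tool_pos']+Rn.apply([.0755,0,-.02])),proj(S,s['tool_pos']+Rn.apply([.0755,0,-.02])))
# refine tray/ear: lug mask, top
for d in masks_of(T,'grip_lug')[:2]: print('lug',d['score'],d['bbox'])
m=masks_of(T,'top_tray')[0]['mask']
print(fit([(T,m)],tr,np.array([.4861,.1413,-2.123])))
# ear columns > 293: centre line of bright ear
for c in range(292,316,2):
    r=np.nonzero(m[:,c])[0]; 
    if len(r): print(c,r.min(),r.max(),toplane(T,[[c,(r.min()+r.max())/2]],.06)[0,:2])
a=cv2.resize(S['color'][80:330,240:440,::-1],(480,600),interpolation=cv2.INTER_CUBIC);cv2.imwrite('pics/v4.png',a)
E
```

```text
[ 0.4813 -0.3019  0.1046] [-0.3471  3.1189 -0.0048] 0.5219248485950614 31.032601857659756 [-0.7171  0.0172 -0.6385]
s 0.65 [300.1, 248.1, 345.3, 281.7]
pred tip top/side [[458.4143 237.6544]] [[292.0661 276.0348]]
lug 0.71 [196.5, 170.3, 308.9, 258.8]
(array([ 0.4861,  0.1413, -2.1238]), np.float64(0.04400492564175428))
292 203 215 [0.4917 0.0339]
294 203 214 [0.4927 0.0294]
296 202 213 [0.4949 0.0247]
298 202 213 [0.4947 0.0202]
300 202 213 [0.4945 0.0156]
302 202 213 [0.4944 0.0111]
304 201 213 [0.4954 0.0065]
306 201 213 [0.4952 0.0019]
308 201 212 [ 0.4963 -0.0027]
310 202 212 [ 0.4949 -0.0072]
```

View pics/v4.png

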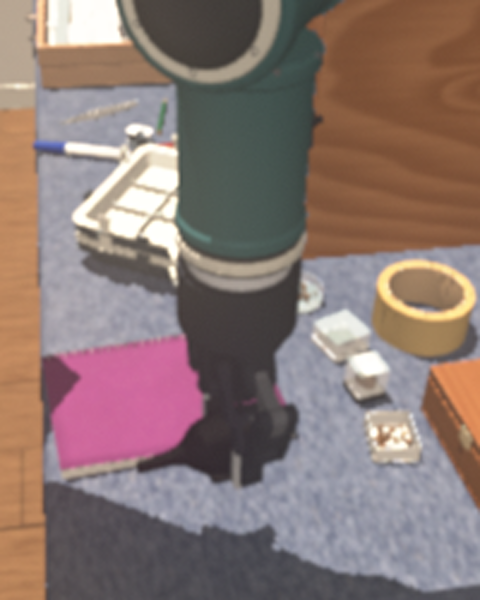

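```bash
python3 - <<'E'
from plan import *
from fit import *
np.set_printoptions(precision=4,suppress=True)
S=shot('side');s=status.read_state();m=masks_of(S,'blower')[0]['mask']
Rn=R.from_rotvec(s['tcp_rot'])
print('initial tip pred',proj(S,[.4565-.0487,-.3066-.0113,.024]),proj(S,[.4565,-.3066,.024]))
img0=cv2.imread('pics/side0.png');img=S['color'][:,:,::-1]
print('initial dark leftmost'); 
for im,y0,y1 in((img0,290,325),(img,260,290)):
    d=(im[y0:y1,280:350].astype(int).max(2)<60); print([(r+y0,280+np.nonzero(d[r])[0].min()) for r in range(0,y1-y0,1) if d[r].any()])
for off in(.06,.065,.07,.0755): print(off,[proj(S,s['tool_pos']+Rn.apply([off,0,-z])).round(1).tolist() for z in (.012,.02,.03)])
E
```

```text
initial tip pred [[294.2025 313.1876]] [[320.2174 304.5862]]
initial dark leftmost
[(293, np.int64(343)), (294, np.int64(343)), (295, np.int64(342)), (296, np.int64(343)), (297, np.int64(343)), (298, np.int64(343)), (299, np.int64(343)), (300, np.int64(341)), (301, np.int64(338)), (302, np.int64(334)), (303, np.int64(332)), (304, np.int64(329)), (305, np.int64(318)), (306, np.int64(316)), (307, np.int64(316)), (308, np.int64(315)), (309, np.int64(312)), (310, np.int64(310)), (311, np.int64(307)), (312, np.int64(317)), (313, np.int64(318)), (314, np.int64(321)), (315, np.int64(324)), (316, np.int64(325)), (317, np.int64(325))]
[(260, np.int64(318)), (261, np.int64(317)), (262, np.int64(316)), (263, np.int64(315)), (264, np.int64(315)), (265, np.int64(314)), (266, np.int64(313)), (267, np.int64(313)), (268, np.int64(313)), (269, np.int64(313)), (270, np.int64(313)), (271, np.int64(312)), (272, np.int64(310)), (273, np.int64(308)), (274, np.int64(305)), (275, np.int64(303)), (276, np.int64(295)), (277, np.int64(295)), (278, np.int64(321)), (279, np.int64(323)), (280, np.int64(325)), (281, np.int64(337)), (282, np.int64(337)), (283, np.int64(337))]
0.06 [[[299.7, 277.6]], [[299.6, 274.4]], [[299.5, 270.3]]]
0.065 [[[296.9, 278.5]], [[296.7, 275.2]], [[296.6, 271.1]]]
0.07 [[[294.0, 279.3]], [[293.8, 276.1]], [[293.6, 272.0]]]
0.0755 [[[290.8, 280.3]], [[290.6, 277.0]], [[290.4, 272.9]]]
```

```bash
python3 - <<'E'
from plan import *
p,r=plan([.5028,-.1131,.10],Rdown(1.639),16)
print();plan([.5028,-.1031,.035],Rdown(1.639),4,p,r)
E
```

```text
[0,-0.01,6.17,-0.004,0.0111,0]
[0,-0.02,6.18,-0.0028,0.0114,0.0001]
[0,-0.01,6.17,-0.0016,0.0117,0]
[0,-0.01,6.18,-0.0003,0.0118,0.0001]
[0,-0.01,6.17,0.001,0.0118,-0]
[0,-0.02,6.18,0.0022,0.0116,0]
[0,-0.01,6.17,0.0035,0.0112,0.0001]
[0,-0.01,6.18,0.0046,0.0109,0]
[0,-0.01,6.17,0.0058,0.0102,0]
[0,-0.02,6.17,0.0069,0.0096,0.0001]
[0,-0.01,6.18,0.0078,0.0088,0]
[0,-0.01,6.17,0.0088,0.0079,0]
[0,-0.01,6.18,0.0095,0.0069,0.0001]
[-0.01,-0.02,6.17,0.0103,0.0059,-0]
[0,-0.01,6.18,0.0108,0.0047,0]
[0,-0.01,6.17,0.0113,0.0035,0]

[0,0,0,0.0025,0.0002,0.0163]
[0,0,0,0.0025,0.0001,0.0162]
[0,0,0,0.0024,0.0002,0.0163]
[0,0,0,0.0025,0.0002,0.0162]
```

>>> {"method": "drive_tool", "body": {"rows": [[0,0,6.17,-0.004,0.0111,0,0.2],[0,0,6.18,-0.0028,0.0114,0,0.2],[0,0,6.17,-0.0016,0.0117,0,0.2],[0,0,6.18,-0.0003,0.0118,0,0.2],[0,0,6.17,0.001,0.0118,0,0.2],[0,0,6.18,0.0022,0.0116,0,0.2],[0,0,6.17,0.0035,0.0112,0,0.2],[0,0,6.18,0.0046,0.0109,0,0.2]]}}

```text
time: 6.12
tool_pos: [0.4913, -0.2065, 0.1009]
tcp_rot: [-0.996, -2.977, -0.0]
wrist_force: [-0.8, -0.1, -0.7]
width: 0.527
grip_force: 31.0
```

>>> {"method": "drive_tool", "body": {"rows": [[0,0,6.17,0.0058,0.0102,0,0.2],[0,0,6.17,0.0069,0.0096,0,0.2],[0,0,6.18,0.0078,0.0088,0,0.2],[0,0,6.17,0.0088,0.0079,0,0.2],[0,0,6.18,0.0095,0.0069,0,0.2],[0,0,6.17,0.0103,0.0059,0,0.2],[0,0,6.18,0.0108,0.0047,0,0.2],[0,0,6.17,0.0113,0.0035,0,0.2]]}}

```text
time: 6.78
tool_pos: [0.5033, -0.113, 0.1009]
tcp_rot: [-2.149, -2.289, 0.001]
wrist_force: [0.6, 0.6, -0.8]
width: 0.526
grip_force: 31.0
```

>>> {"method": "drive_tool", "body": {"rows": [[0,0,0,0,0,0.016,0.2],[0,0,0,0,0,0.016,0.2],[0,0,0,0,0,0.016,0.2],[0,0,0,0,0,0.01,0.2],[0,0,0,0,0,0,0.2]]}}

```text
time: 7.2
tool_pos: [0.5011, -0.113, 0.0408]
tcp_rot: [-2.14, -2.292, 0.005]
wrist_force: [-1.0, 0.3, -1.3]
width: 0.532
grip_force: 31.0
```

```bash
python3 - <<'E'
from plan import *
np.set_printoptions(precision=4,suppress=True)
S=shot('side');T=shot('top'); s=status.read_state(); print(s['tool_pos'],s['tcp_rot'],s['width'],s['time'])
Rn=R.from_rotvec(s['tcp_rot']);print(Rn.as_matrix())
im=[]
e=np.array([.0682,-.9977,0]);o=np.array([.4861,.1413,0])
for p,(c0,r0) in((S,(250,130)),(T,(240,140))):
    a=cv2.resize(p['color'][r0:r0+120,c0:c0+120,::-1],(480,480),interpolation=cv2.INTER_CUBIC)
    for X,col in((o+.148*e+[0,0,.055],(0,0,255)),(np.array(s['tool_pos'])+Rn.apply([.067,0,-.020]),(0,255,0))):
        u=(proj(p,X)[0]-[c0,r0])*4+2; cv2.circle(a,tuple(int(v) for v in u),3,col,1)
    im.append(a[:,:390])
cv2.imwrite('pics/v5.png',np.hstack(im))
E
```

```text
[ 0.5033 -0.1137  0.0433] [-2.1434 -2.2946  0.0014] 0.5295706435017452 7.3
[[-0.0681  0.9977 -0.0018]
 [ 0.9977  0.0681  0.0005]
 [ 0.0006 -0.0018 -1.    ]]
```

View pics/v5.png

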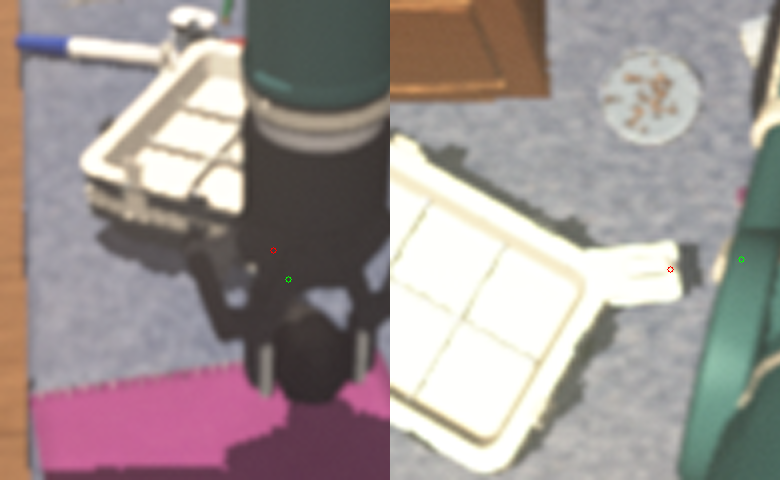

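>>> {"method": "drive_tool", "body": {"rows": [[0,0,0,0.005,0,0.004,0.2],[0,0,0,0.0055,0,0.004,0.2],[0,0,0,0,0,0,0.2],[0,0,0,0,0,0,0.2],[0,0,0,0,0,0,0.2],[0,0,0,0,0,0,0.2],[0,0,0,0,0,0,0.2],[0,0,0,0,0,0,0.2]]}}

```text
time: 7.97
tool_pos: [0.5034, -0.1035, 0.0362]
tcp_rot: [2.144, 2.295, 0.0]
wrist_force: [-0.5, -0.3, -0.0]
width: 0.526
grip_force: 31.0
```

>>> {"method": "drive_tool", "body": {"rows": [[0,0,0,0,0,0,0.2],[0,0,0,0,0,0,0.2],[0,0,0,0,0,0,0.2],[0,0,0,0,0,0,0.2],[0,0,0,0,0,0,0.2],[0,0,0,0,0,0,0.2],[0,0,0,0,0,0,0.2],[0,0,0,0,0,0,0.2]]}}

```text
time: 8.63
tool_pos: [0.5032, -0.1033, 0.036]
tcp_rot: [-2.144, -2.296, 0.0]
wrist_force: [0.6, -0.0, -0.4]
width: 0.526
grip_force: 31.0
```

>>> {"method": "drive_tool", "body": {"rows": [[0,0,0,0,0,0,0.2],[0,0,0,0,0,0,0.2],[0,0,0,0,0,0,0.2],[0,0,0,0,0,0,0.2]]}}

```text
time: 8.97
tool_pos: [0.5032, -0.1033, 0.036]
tcp_rot: [-2.144, -2.296, -0.0]
wrist_force: [-0.4, -0.2, -0.3]
width: 0.528
grip_force: 31.0
```

```bash
python3 - <<'E'
from plan import *
S=shot('side')
s=status.read_state();print(s['tool_pos'],s['tcp_rot'],s['joint_vel'])
a=np.array(s['tool_pos']);r0=R.from_rotvec(s['tcp_rot'])
p,r=plan([a[0],a[1]-.04,.09],Rdown(1.639),3);print()
p,r=plan([.47,-.34,.09],Rdown(1.639),8,p,r);print()
p,r=plan([.47,-.34,.006],Rdown(1.639),5,p,r)
E
```

```text
[ 0.50322009 -0.10333027  0.03598885] [-2.14439778e+00 -2.29589679e+00 -2.04355935e-05] [ 0.0010147   0.00165851 -0.00122114 -0.00024705  0.00068415  0.00051628]
[0,0,0,-0.0133,-0.0009,-0.018]
[0,0,0,-0.0133,-0.0009,-0.018]
[0,0,0,-0.0133,-0.0009,-0.018]

[0,0,0,-0.0242,-0.0058,-0]
[0,0,0,-0.0243,-0.0058,-0]
[0,0,0,-0.0242,-0.0059,-0]
[0,0,0,-0.0243,-0.0058,-0]
[0,0,0,-0.0242,-0.0058,-0]
[0,0,0,-0.0243,-0.0058,-0]
[0,0,0,-0.0242,-0.0059,-0]
[0,0,0,-0.0243,-0.0058,-0]

[0,0,0,0,0,0.0168]
[0,0,0,0,0,0.0168]
[0,0,0,0,0,0.0168]
[0,0,0,0,0,0.0168]
[0,0,0,0,0,0.0168]
```

```bash
python3 - <<'E'
from plan import *
s=status.read_state();a=np.array(s['tool_pos'])
p,r=plan([a[0],a[1]-.03,.10],Rdown(1.639),3);print()
p,r=plan([.481,-.302,.10],Rdown(-2.92),16,p,r)
E
```

```text
[0,0,0,-0.01,-0.0007,-0.0213]
[0,0,0,-0.01,-0.0007,-0.0214]
[0,0,0,-0.0099,-0.0006,-0.0213]

[0,0,-6.17,-0.0104,-0.0021,-0]
[0,0,-6.18,-0.0102,-0.0032,-0]
[0,0,-6.17,-0.0097,-0.0043,-0]
[0,0,-6.18,-0.0092,-0.0053,-0]
[0,0,-6.17,-0.0086,-0.0063,-0]
[0,0,-6.18,-0.0079,-0.0071,-0]
[0,0,-6.17,-0.007,-0.008,-0]
[0,0,-6.17,-0.0062,-0.0087,-0]
[0,0,-6.18,-0.0052,-0.0093,-0]
[0,0,-6.17,-0.0041,-0.0097,-0]
[0,0,-6.18,-0.0031,-0.0102,-0]
[0,0,-6.17,-0.002,-0.0105,-0]
[0,0,-6.18,-0.0008,-0.0106,-0]
[0,0,-6.17,0.0003,-0.0106,-0]
[0,0,-6.17,0.0015,-0.0105,-0]
[0,0,-6.18,0.0026,-0.0104,-0]
```

>>> {"method": "drive_tool", "body": {"rows": [[0,0,0,-0.01,0,-0.0213,0.2],[0,0,0,-0.01,0,-0.0213,0.2],[0,0,0,-0.01,0,-0.0213,0.2],[0,0,-6.17,-0.0104,-0.0021,0,0.2],[0,0,-6.18,-0.0102,-0.0032,0,0.2],[0,0,-6.17,-0.0097,-0.0043,0,0.2],[0,0,-6.18,-0.0092,-0.0053,0,0.2],[0,0,-6.17,-0.0086,-0.0063,0,0.2]]}}

```text
time: 9.68
tool_pos: [0.4982, -0.1865, 0.1]
tcp_rot: [1.449, 2.788, 0.0]
wrist_force: [0.7, 0.7, -0.3]
width: 0.525
grip_force: 31.1
```

>>> {"method": "drive_tool", "body": {"rows": [[0,0,-6.18,-0.0079,-0.0071,0,0.2],[0,0,-6.17,-0.007,-0.008,0,0.2],[0,0,-6.17,-0.0062,-0.0087,0,0.2],[0,0,-6.18,-0.0052,-0.0093,0,0.2],[0,0,-6.17,-0.0041,-0.0097,0,0.2],[0,0,-6.18,-0.0031,-0.0102,0,0.2],[0,0,-6.17,-0.002,-0.0105,0,0.2],[0,0,-6.18,-0.0008,-0.0106,0,0.2]]}}

```text
time: 10.35
tool_pos: [0.487, -0.2708, 0.0998]
tcp_rot: [-0.151, -3.138, -0.0]
wrist_force: [-0.9, 0.2, -0.5]
width: 0.531
grip_force: 31.1
```

>>> {"method": "drive_tool", "body": {"rows": [[0,0,-6.17,0.0003,-0.0106,0,0.2],[0,0,-6.17,0.0015,-0.0105,0,0.2],[0,0,-6.18,0.0026,-0.0104,0,0.2],[0,0,0,0,0,0.025,0.2],[0,0,0,0,0,0.025,0.2],[0,0,0,0,0,0.025,0.2],[0,0,0,0,0,0.01,0.2],[0,0,0,0,0,0,0.2]]}}

```text
time: 11.02
tool_pos: [0.4803, -0.3003, 0.0117]
tcp_rot: [0.347, -3.117, -0.007]
wrist_force: [-0.3, -0.1, -1.2]
width: 0.531
grip_force: 31.1
```

>>> {"method": "drive_tool", "body": {"rows": [[0,0,0,0,0,0,0.2],[0,0,0,0,0,0.004,0.2],[0,0,0,0,0,0.003,0.2],[0,0,0,0,0,0.002,0.2],[0,0,0,0,0,0.001,0.2],[0,0,0,0,0,0,0.2],[0,0,0,0,0,0,0.2]]}}

```text
time: 11.6
tool_pos: [0.4831, -0.3021, 0.0052]
tcp_rot: [-0.347, 3.122, -0.0]
wrist_force: [1.0, -0.7, -1.1]
width: 0.528
grip_force: 31.1
```

>>> {"method": "drive_tool", "body": {"rows": [[0,0,0,0,0,0.001,0.2],[0,0,0,0,0,0,0.2],[0,0,0,0,0,0,0.6],[0,0,0,0,0,0,0.65],[0,0,0,0,0,0,0.7],[0,0,0,0,0,0,0.9],[0,0,0,0,0,0,0.9],[0,0,0,0,0,0,0.9]]}}

```text
time: 12.27
tool_pos: [0.4829, -0.302, 0.0038]
tcp_rot: [0.347, -3.122, -0.0]
wrist_force: [0.3, -0.4, 0.3]
width: 0.902
grip_force: 0.0
```

>>> {"method": "drive_tool", "body": {"rows": [[0,0,0,0,0,0,0.95],[0,0,0,0,0,-0.005,0.95],[0,0,0,0,0,-0.02,0.95],[0,0,0,0,0,-0.035,0.95],[0,0,0,0,0,-0.04,0.95],[0,0,0,0,0,-0.04,0.95]]}}

```text
time: 12.77
tool_pos: [0.4821, -0.3014, 0.1448]
tcp_rot: [0.347, -3.121, -0.002]
wrist_force: [0.4, -0.5, 0.8]
width: 0.949
grip_force: 0.0
```

```bash
python3 - <<'E'
from plan import *
from fit import *
np.set_printoptions(precision=4,suppress=True)
S=shot('side');T=shot('top');s=status.read_state();print(s['tool_pos'],s['tcp_rot'])
m=masks_of(S,'blower')[0];print(m['score'],m['bbox'],fit([(S,m['mask'])],bl,np.array([.458,-.307,-2.92])))
t=masks_of(T,'top_tray')[0];print(t['score'],t['bbox'],fit([(T,t['mask'])],tr,np.array([.4861,.1413,-2.123])))
p,r=plan([.4952,.0086,.13],Rdown(1.639),16)
E
```

```text
[ 0.4879 -0.3054  0.153 ] [-0.3462  3.1106 -0.0158]
0.9 [298.1, 286.0, 351.8, 318.0] (array([ 0.4595, -0.3076, -2.915 ]), np.float64(0.08451495156535166))
0.92 [197.9, 170.7, 309.9, 258.6] (array([ 0.4858,  0.1411, -2.121 ]), np.float64(0.04664566508200164))
[0,0.02,6.17,-0.0049,0.0188,0.001]
[0,0.02,6.18,-0.0029,0.0193,0.001]
[0,0.02,6.17,-0.0008,0.0195,0.0009]
[0,0.02,6.18,0.0013,0.0194,0.001]
[0,0.02,6.17,0.0034,0.0192,0.001]
[0,0.02,6.18,0.0054,0.0187,0.001]
[0,0.02,6.17,0.0074,0.0181,0.001]
[0,0.02,6.18,0.0093,0.0171,0.0009]
[0,0.01,6.17,0.0111,0.016,0.001]
[0.01,0.02,6.17,0.0127,0.0147,0.001]
[0,0.02,6.18,0.0143,0.0133,0.001]
[0,0.02,6.17,0.0156,0.0117,0.001]
[0,0.02,6.18,0.0168,0.0099,0.001]
[0,0.02,6.17,0.0177,0.0081,0.001]
[0,0.02,6.18,0.0185,0.0061,0.001]
[0,0.02,6.17,0.0191,0.0041,0.0011]
```

>>> {"method": "drive_tool", "body": {"rows": [[0,0,6.17,-0.0049,0.0188,0,0.5],[0,0,6.18,-0.0029,0.0193,0,0.5],[0,0,6.17,-0.0008,0.0195,0,0.5],[0,0,6.18,0.0013,0.0194,0,0.5],[0,0,6.17,0.0034,0.0192,0,0.5],[0,0,6.18,0.0054,0.0187,0,0.5],[0,0,6.17,0.0074,0.0181,0,0.5],[0,0,6.18,0.0093,0.0171,0,0.5]]}}

```text
time: 13.63
tool_pos: [0.4866, -0.1447, 0.1416]
tcp_rot: [-0.996, -2.975, -0.0]
wrist_force: [-0.1, -0.6, -0.1]
width: 0.5
grip_force: 0.0
```

>>> {"method": "drive_tool", "body": {"rows": [[0,0,6.17,0.0111,0.016,0,0.5],[0,0,6.17,0.0127,0.0147,0,0.5],[0,0,6.18,0.0143,0.0133,0,0.5],[0,0,6.17,0.0156,0.0117,0,0.5],[0,0,6.18,0.0168,0.0099,0,0.5],[0,0,6.17,0.0177,0.0081,0,0.5],[0,0,6.18,0.0185,0.0061,0,0.5],[0,0,6.17,0.0191,0.0041,0,0.5]]}}

```text
time: 14.3
tool_pos: [0.4921, 0.0106, 0.1417]
tcp_rot: [-2.148, -2.288, 0.004]
wrist_force: [-0.4, 0.1, -0.1]
width: 0.498
grip_force: 0.0
```

>>> {"method": "drive_tool", "body": {"rows": [[0,0,0,0,0,0,0.4],[0,0,0,0,0,0,0.4],[0,0,0,0,0,0,0.4]]}}

```text
time: 14.55
tool_pos: [0.4929, 0.0093, 0.1426]
tcp_rot: [-2.14, -2.297, 0.003]
wrist_force: [-0.2, -0.4, 0.1]
width: 0.4
grip_force: 0.0
```

```bash
python3 - <<'E'
from plan import *
s=status.read_state();print(s['tool_pos'],s['width'],s['q'])
p,r=plan([.4952,.0086,.09],Rdown(1.639),4)
E
```

```text
[0.49287477 0.00926228 0.14256653] 0.4003059805467499 [-3.13940265e-02 -4.93079801e-03  2.07743898e+00 -5.61805769e-04
  1.07162354e+00 -1.01834763e-01]
[-0.04,0,0.04,-0.0002,0.0006,0.0131]
[-0.03,0.01,0.03,-0.0002,0.0006,0.0132]
[-0.04,0,0.04,-0.0002,0.0006,0.0131]
[-0.04,0,0.03,-0.0002,0.0006,0.0132]
```

>>> {"method": "drive_tool", "body": {"rows": [[0,0,0,0,0.0012,0.02,0.4],[0,0,0,0,0.0012,0.02,0.4],[0,0,0,0,0,0.02,0.4],[0,0,0,0,0,0.01,0.4],[0,0,0,0,0,0.005,0.4],[0,0,0,0,0,0.002,0.4],[0,0,0,0,0,0,0.4],[0,0,0,0,0,0,0.4]]}}

```text
time: 15.22
tool_pos: [0.4972, 0.0095, 0.0678]
tcp_rot: [2.144, 2.295, 0.002]
wrist_force: [0.2, 0.1, 0.6]
width: 0.401
grip_force: 0.0
```

```bash
python3 - <<'E'
from plan import *
s=status.read_state();print(s['tool_pos'],s['tcp_rot'],s['wrist_force'])
S=shot('side');T=shot('top');
out=[cv2.resize(p['color'][r:r+75,c:c+65,::-1],(390,450),interpolation=cv2.INTER_CUBIC) for p,r,c in((S,135,290),(T,170,270))]
cv2.imwrite('pics/v6.png',np.hstack(out))
E
```

```text
[0.4971671  0.00950462 0.06780635] [2.14365999e+00 2.29494361e+00 1.62014476e-03] [0.22841691 0.08989304 0.60776067]
```

View pics/v6.png

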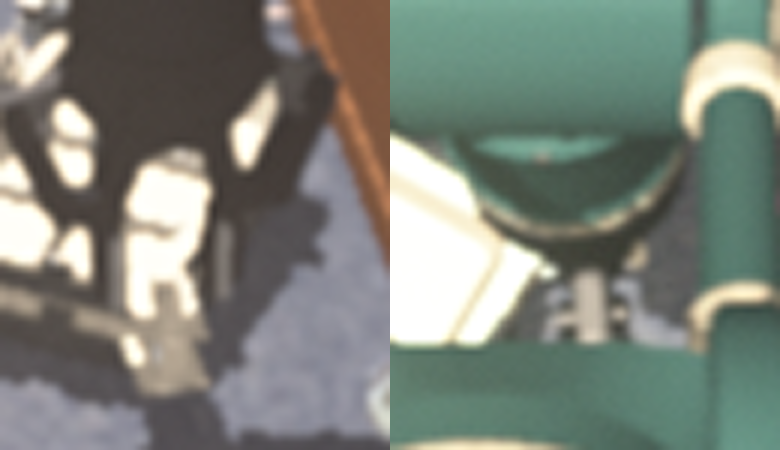

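The fingers straddle the lug: in the crop they are at about x=115 and x=225, with the lug at about 173. I'll lower a little and close.

>>> {"method": "drive_tool", "body": {"rows": [[0,0,0,0,-0.001,0.002,0.4],[0,0,0,0,0,0.0025,0.4],[0,0,0,0,0,0,0.25],[0,0,0,0,0,0,0.2],[0,0,0,0,0,0,0.15],[0,0,0,0,0,0,0.1],[0,0,0,0,0,0,0],[0,0,0,0,0,0,0]], "force": 80}}

```text
time: 15.98
tool_pos: [0.4955, 0.0097, 0.0626]
tcp_rot: [2.144, 2.296, 0.001]
wrist_force: [0.4, -1.0, -0.7]
width: 0.085
grip_force: 79.3
```

>>> {"method": "drive_tool", "body": {"rows": [[0,0,0,0,0,0,0],[0,0,0,0,0,0,0],[0,0,0,0,0,0,0]], "force": 100}}

```text
time: 16.23
tool_pos: [0.4955, 0.0097, 0.0625]
tcp_rot: [2.144, 2.296, 0.0]
wrist_force: [1.1, 0.2, 1.3]
width: 0.083
grip_force: 101.0
```

>>> {"method": "drive_tool", "body": {"rows": [[0,-0.5,0,0,0,-0.0021,0],[0,-0.5,0,0,0,-0.0021,0],[0,-0.5,0,0,0,-0.0021,0],[0,-0.5,0,0,0,-0.0021,0],[0,-0.5,0,0,0,-0.0021,0],[0,-0.5,0,0,0,-0.0021,0],[0,0,0,0,0,0,0],[0,0,0,0,0,0,0]]}}

```text
time: 16.9
tool_pos: [0.4957, 0.0098, 0.0754]
tcp_rot: [2.116, 2.267, -0.055]
wrist_force: [1.7, -2.1, -1.2]
width: 0.08
grip_force: 100.5
```

```bash
python3 - <<'E'
from plan import *
s=status.read_state();print(R.from_rotvec(s['tcp_rot']).as_matrix()[:,0],s['wrist_force'],s['torque'])
S=shot('side')
cv2.imwrite('pics/v7.png',cv2.resize(S['color'][110:230,250:380,::-1],(650,600),interpolation=cv2.INTER_CUBIC))
E
```

```text
[-0.06878396  0.9962136  -0.05317174] [ 1.74982358 -2.06581125 -1.19710136] [-0.42752605 -0.41743805 -0.12194129]
```

View pics/v7.png

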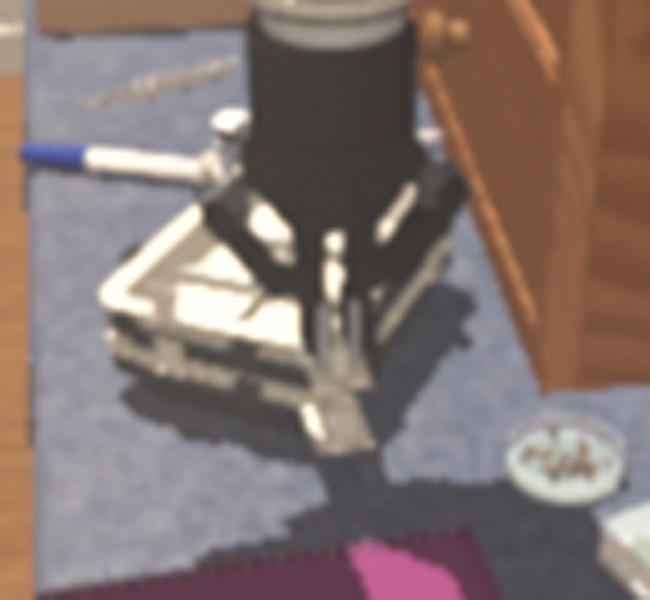

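```bash
python3 - <<'E'
from plan import *
from fit import *
np.set_printoptions(precision=1,suppress=True)
S=shot('side');s=status.read_state();print(s['tool_pos'],s['width'])
o=np.array([.4859,.1412,0]);a=-2.122
c=rz(np.array([[.15,-.014,.060],[.15,.014,.060],[.15,-.014,.056],[.15,.014,.056]]),A+a)+o
e=np.array([np.cos(A+a),np.sin(A+a),0]);piv=o-.112*e+[0,0,.058]
ax=np.cross(e,[0,0,1]); Rt=R.from_rotvec(ax*.053)
f=lambda X:(proj(S,X)-[250,110])*5+2.5
print('still',f(c));print('lifted',f(piv+Rt.apply(c-piv)))
cor=rz(np.array([[.095,-.068,.060]]),a)+o;cor2=rz(np.array([[-.095,.068,.060],[-.095,-.068,.06]]),a)+o
print('corners still',f(np.r_[cor,cor2]),'lift',f(piv+Rt.apply(np.r_[cor,cor2]-piv)), 'tips',f(s['tool_pos']))
m=masks_of(S,'top_tray')[0];b=m['bbox'];print(b,m['score'],[(b[0]-250)*5,(b[1]-110)*5,(b[2]-250)*5,(b[3]-110)*5])
E
```

```text
[0.5 0.  0.1] 0.08171693366373198
still [[314.8 410.5]
 [371.4 403.4]
 [314.8 417.2]
 [371.2 410. ]]
lifted [[314.5 386.6]
 [371.6 379.6]
 [314.6 393.6]
 [371.6 386.6]]
corners still [[ 88.7 307.2]
 [461.2 193. ]
 [246.9 146.3]] lift [[ 87.4 294.1]
 [461.4 186.8]
 [246.8 146.6]] tips [[336.1 360. ]]
[273.8, 140.7, 324.8, 187.2] 0.63 [119.00000000000006, 153.49999999999994, 374.00000000000006, 385.99999999999994]
```

The top tray is lifting: its mask bottom is at 386, which matches the lifted prediction. The pale ear lower down at y≈430 belongs to the lowest tray. I'll carry on peeling.

>>> {"method": "drive_tool", "body": {"rows": [[0,-0.6,0,0,0,-0.0026,0],[0,-0.6,0,0,0,-0.0026,0],[0,-0.6,0,0,0,-0.0026,0],[0,-0.6,0,0,0,-0.0026,0],[0,-0.6,0,0,0,-0.0026,0],[0,-0.6,0,0,0,-0.0026,0],[0,-0.6,0,0,0,-0.0026,0],[0,-0.6,0,0,0,-0.0026,0]]}}

```text
time: 17.72
tool_pos: [0.4952, 0.012, 0.096]
tcp_rot: [2.074, 2.22, -0.142]
wrist_force: [0.2, -0.9, -1.1]
width: 0.078
grip_force: 100.7
```

>>> {"method": "drive_tool", "body": {"rows": [[0,-0.6,0,0,0,-0.0026,0],[0,-0.6,0,0,0,-0.0026,0],[0,-0.6,0,0,0,-0.0026,0],[0,-0.6,0,0,0,-0.0026,0],[0,-0.6,0,0,0,-0.0026,0],[0,-0.6,0,0,0,-0.0026,0],[0,0,0,0,0,0,0],[0,0,0,0,0,0,0]]}}

```text
time: 18.38
tool_pos: [0.4951, 0.0146, 0.1112]
tcp_rot: [2.04, 2.185, -0.203]
wrist_force: [0.4, -0.4, -0.2]
width: 0.086
grip_force: 100.7
```

```bash
python3 - <<'E'
from plan import *
s=status.read_state();a=np.array(s['tool_pos']);Rn=R.from_rotvec(s['tcp_rot']);print(a,Rn.as_matrix()[:,0],s['wrist_force'],s['torque'],s['width'])
p,r=plan(a+[0,0,.14],Rn,8);print()
p,r=plan(p,Rdown(1.64),8,p,r)
E
```

```text
[0.49510173 0.01456084 0.11122878] [-0.06724298  0.97795934 -0.19767123] [ 0.38348369 -0.3883791  -0.24768002] [ 0.04829963 -0.03620944 -0.00036886] 0.0863706387895846
[0,0,0,-0.0035,0,-0.0172]
[0,0,0,-0.0034,0,-0.0171]
[0,0,0,-0.0035,0,-0.0172]
[0,0,0,-0.0034,0,-0.0171]
[0,0,0,-0.0035,0,-0.0172]
[0,0,0,-0.0035,0,-0.0171]
[0,0,0,-0.0034,0,-0.0172]
[0,0,0,-0.0035,0,-0.0171]

[0,1.43,0,0,0,0]
[0,1.42,-0.01,0,0,0]
[0.01,1.43,0,0,0,0]
[0,1.42,0,0,0,0]
[0,1.43,-0.01,0,0,0]
[0,1.42,0,0,0,0]
[0,1.43,-0.01,0,0,0]
[0,1.42,0,0,0,0]
```

>>> {"method": "drive_tool", "body": {"rows": [[0,0,0,-0.001,0,-0.005,0],[0,0,0,-0.002,0,-0.01,0],[0,0,0,-0.0025,0,-0.0125,0],[0,0,0,-0.0035,0,-0.017,0],[0,0,0,-0.0035,0,-0.017,0],[0,0,0,-0.0035,0,-0.017,0],[0,0,0,-0.0035,0,-0.017,0],[0,0,0,-0.0035,0,-0.017,0]]}}

```text
time: 19.05
tool_pos: [0.4951, 0.0138, 0.2278]
tcp_rot: [2.041, 2.184, -0.203]
wrist_force: [0.2, -1.0, -0.2]
width: 0.082
grip_force: 100.7
```

>>> {"method": "drive_tool", "body": {"rows": [[0,0,0,-0.0035,0,-0.017,0],[0,0,0,-0.002,0,-0.01,0],[0,0,0,0,0,0,0],[0,0,0,0,0,0,0]]}}

```text
time: 19.38
tool_pos: [0.4953, 0.0139, 0.2542]
tcp_rot: [2.04, 2.184, -0.202]
wrist_force: [-0.3, -0.8, -1.5]
width: 0.084
grip_force: 100.8
```

```bash
python3 - <<'E'
from plan import *
S=shot('side');T=shot('top')
s=status.read_state();print(s['tool_pos'],s['tcp_rot'],s['wrist_force'],s['torque'],s['width'])
for n,p in(('s',S),('t',T)):
  for k in('top_tray','second_tray'):
    for d in masks_of(p,k)[:2]: print(n,k,d['score'],d['bbox'])
cv2.imwrite('pics/v8.png',np.hstack([cv2.resize(S['color'][90:230,250:380,::-1],(400,430)),cv2.resize(T['color'][130:270,180:310,::-1],(400,430))]))
E
```

```text
[0.49423751 0.01387274 0.25232074] [ 2.0413157   2.18559812 -0.20573775] [-0.41915889 -0.45872744 -0.866345  ] [ 0.03369993  0.08015276 -0.02543852] 0.08253008854171007
s top_tray 0.86 [267.6, 87.8, 344.4, 121.5]
s second_tray 0.68 [269.4, 137.4, 341.0, 188.6]
t top_tray 0.64 [179.4, 168.9, 303.4, 253.1]
t second_tray 0.68 [179.7, 215.0, 287.8, 226.1]
t second_tray 0.39 [379.0, 138.5, 401.2, 158.2]
```

View pics/v8.png

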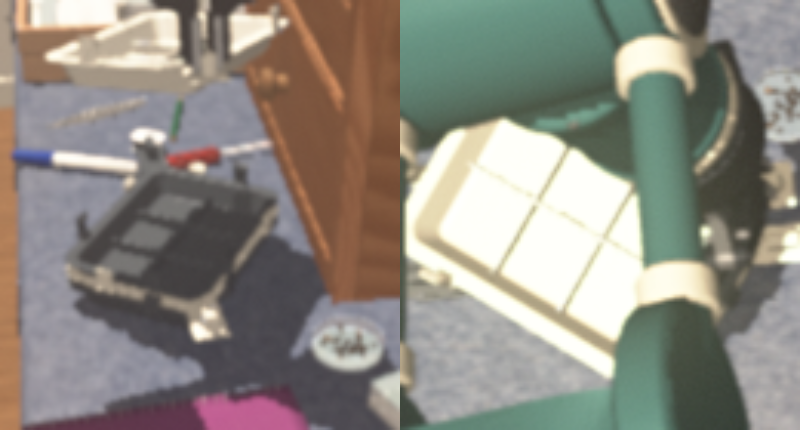

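```bash
python3 - <<'E'
from plan import *
p,r=plan([.4646,-.2595,.222],Rdown(1.639),16)
E
```

```text
[-0.01,0.71,0,-0.0162,-0.003,0.0052]
[-0.01,0.72,0,-0.0163,-0.003,0.005]
[0,0.71,0,-0.0163,-0.003,0.0048]
[-0.01,0.71,0,-0.0164,-0.0031,0.0046]
[-0.01,0.71,0,-0.0165,-0.003,0.0044]
[-0.01,0.72,0,-0.0165,-0.003,0.0042]
[-0.01,0.71,0,-0.0165,-0.003,0.0039]
[-0.01,0.71,0.01,-0.0166,-0.003,0.0038]
[0,0.71,0,-0.0167,-0.003,0.0036]
[-0.01,0.72,0,-0.0167,-0.0031,0.0033]
[-0.01,0.71,0,-0.0167,-0.003,0.0032]
[-0.01,0.71,0,-0.0168,-0.003,0.0029]
[-0.01,0.71,0,-0.0168,-0.003,0.0027]
[0,0.72,0,-0.0168,-0.003,0.0025]
[-0.01,0.71,0,-0.0169,-0.003,0.0024]
[-0.01,0.71,0,-0.0169,-0.0031,0.0021]
```

>>> {"method": "drive_tool", "body": {"rows": [[0,0.71,0,-0.0162,-0.003,0.0052,0],[0,0.72,0,-0.0163,-0.003,0.005,0],[0,0.71,0,-0.0163,-0.003,0.0048,0],[0,0.71,0,-0.0164,-0.003,0.0046,0],[0,0.71,0,-0.0165,-0.003,0.0044,0],[0,0.72,0,-0.0165,-0.003,0.0042,0],[0,0.71,0,-0.0165,-0.003,0.0039,0],[0,0.71,0,-0.0166,-0.003,0.0038,0]]}}

```text
time: 20.35
tool_pos: [0.4798, -0.1235, 0.2376]
tcp_rot: [2.094, 2.243, -0.104]
wrist_force: [0.2, -0.3, -0.5]
width: 0.084
grip_force: 100.7
```

>>> {"method": "drive_tool", "body": {"rows": [[0,0.71,0,-0.0167,-0.003,0.0036,0],[0,0.72,0,-0.0167,-0.003,0.0033,0],[0,0.71,0,-0.0167,-0.003,0.0032,0],[0,0.71,0,-0.0168,-0.003,0.0029,0],[0,0.71,0,-0.0168,-0.003,0.0027,0],[0,0.72,0,-0.0168,-0.003,0.0025,0],[0,0.71,0,-0.0169,-0.003,0.0024,0],[0,0.71,0,-0.0169,-0.003,0.0021,0]]}}

```text
time: 21.02
tool_pos: [0.4651, -0.2602, 0.2224]
tcp_rot: [-2.144, -2.295, -0.0]
wrist_force: [0.3, -0.2, -0.9]
width: 0.081
grip_force: 100.7
```

>>> {"method": "drive_tool", "body": {"rows": [[0,0,0,0,0,0,0],[0,0,0,0,0,0,0],[0,0,0,0,0,0,0],[0,0,0,0,0,0,0],[0,0,0,0,0,0,0],[0,0,0,0,0,0,0]]}}

```text
time: 21.52
tool_pos: [0.4658, -0.2587, 0.2233]
tcp_rot: [2.143, 2.297, 0.0]
wrist_force: [-0.2, 1.3, -0.7]
width: 0.077
grip_force: 100.7
```

```bash
python3 - <<'E'
from plan import *
from fit import *
np.set_printoptions(precision=4,suppress=True)
S=shot('side');T=shot('top')
s=status.read_state();tp=np.array(s['tool_pos']);Rn=R.from_rotvec(s['tcp_rot']);print(tp,Rn.as_matrix(),s['wrist_force'],s['torque'],s['width'])
views=[]
for n,p,c,r in(('s',S,210,60),('t',T,280,120)):
  d=masks_of(p,'top_tray')[0]; print(n,d['score'],d['bbox'])
  a=cv2.resize(p['color'][r:r+200,c:c+180,::-1],(540,600),interpolation=cv2.INTER_CUBIC)
  # predicted rim outline for droop angles (deg): far end relative to the tool
  for ang,col in((0,(0,0,255)),(-6,(0,255,0)),(6,(255,0,0))):
    lug=np.array([.133*np.cos(A),.133*np.sin(A),.0625]);P=box(.19,.136,.06,.06)[::2][[0,1,3,2]]
    hx=np.arctan2(Rn.as_matrix()[1,0],Rn.as_matrix()[0,0]); yaw=hx-np.pi-A
    W=rz(P-lug,yaw); y=Rn.as_matrix()[:,1]; W=R.from_rotvec(y*np.radians(ang)).apply(W)+tp
    cv2.polylines(a,[(((proj(p,W)-[c,r])*3+1.5)).astype(np.int32)],True,col,1)
  views.append(cv2.resize(a,(400,444)))
cv2.imwrite('pics/v9.png',np.hstack(views))
E
```

```text
[ 0.4658 -0.2589  0.2233] [[-0.0691  0.9976  0.0003]
 [ 0.9976  0.0691 -0.0002]
 [-0.0002  0.0003 -1.    ]] [ 0.1798 -0.3395 -0.1193] [-0.0484  0.0036 -0.0248] 0.08435461465990861
s 0.66 [256.6, 136.1, 333.3, 214.3]
t 0.67 [315.8, 161.7, 435.0, 263.6]
```

View pics/v9.png

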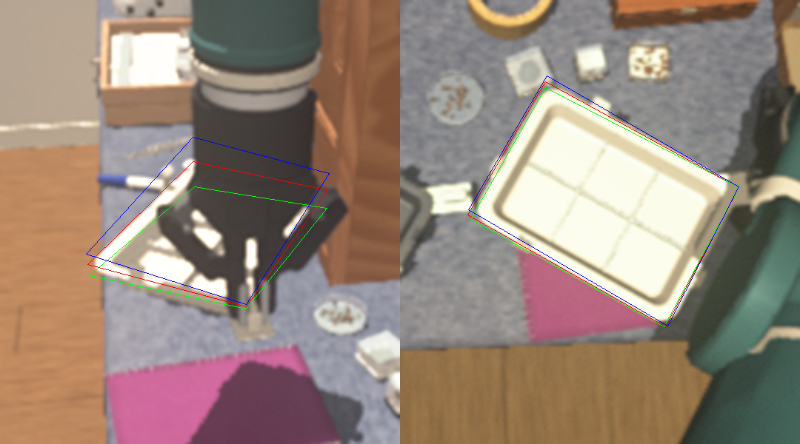

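The tray's edges lie on the zero-tilt outline in both views, so it is level. It is centred over the notebook about 18 cm up, and the grey tray is still in the stack. I'll hand the job in.

```bash
python3 -c "
from workcell import workorder;print(workorder.finish_job())"
```

```text
the job is handed in; nothing more can be done
None
```

The job is handed in (no verdict came back): I held the blower still about 1.5 s with its nozzle about 3 cm from the seam, placed by the arm's position since the gripper hid the tip from both cameras, laid it back on bare worktop, then peeled the white tray off lug corner first; it is now held level by its lug about 18 cm above the notebook, with the grey tray still in the stack.

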